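Change the twist-lock filter of a stick vacuum

TASK

The vacuum's filter is clogged: twist it anticlockwise until it unlocks, lift it out and stand it upright in the white wash tub. Then fit the fresh filter from the cork mat and twist it clockwise fully home to its stop. Keep the dusty filter upright and don't force its lugs, and leave all the other things where they are.

Things in the scene. Friction and masses are not known exactly. Their poses are not given: they have to be found in the camera images.
- vac: Hand unit of a stick vacuum upright in its white charging dock, fixed to the table; housing 112 mm across, rim 200 mm high, top open as a two-lug bayonet socket. Origin: on the table under the bin's axis; z up, +x to the handle. Bar angle (filter x from vac +x, anticlockwise from above, mod 180 deg): locked 0 (stop -4), captive below 42, free to lift out or drop in at 44 to 64 (best 54), stop 64.
- vac_handle (a point): Middle of the pistol handle, 138 mm from the bin's axis along vac +x, 140 mm up. Handle and battery reach 160 mm out and 190 mm up, 50 mm wide; on the other side the suction inlet reaches 112 mm out along -x, up to 115 mm high. The dock is 225 (x) x 125 mm.
- socket (a point): Centre of the socket's mouth, level with the rim, 200 mm above vac's origin. A seated filter's flange lies on the tabs here, its origin 60 mm lower. Mouth between the tabs 74 mm across, tabs 6 mm thick, cavity below 98 mm across, 66 mm deep. White ticks on the rim: bar position to insert or lift out; orange ticks: locked. No detent or spring, light friction only.
- used_filter: Clogged filter, brown-grey pleats, captive in the socket, its bar 0 to 20 deg anticlockwise of locked. Origin: centre of the underside; z up; x along bar and lugs. 98 mm tall, 100 to 200 g. Pleats 52 mm across, z 0 to 44; black collar 62, then 68 across, z 44 to 60; lugs at +x and -x, 14 wide, out to 45 from the axis, z 44 to 51.5; blue flange 100 across, z 60 to 70; then the grip bar.
- used_grip (a point): Middle of the used filter's blue grip bar, 84 mm above its origin. The bar is 66 long (x) x 14 wide (y), from z = 70 to 98 mm. The filter must rise 65 mm to clear the vacuum's housing.
- fresh_filter: Fresh filter with white pleats, the same shape, size and frame as the used one; stands upright on the cork mat, bar in any direction.
- fresh_grip (a point): Middle of the fresh filter's grip bar, 84 mm above its origin; bar as on the used one.
- tub: White open wash tub, loose, 215 (x) x 150 (y) x 60 mm high, walls and floor 4 mm; origin: centre of its underside. A dusting brush stands in it at its +x end, 65 to 80 mm from the middle.
- mat: Cork mat 260 (x) x 150 (y) x 4 mm flat on the table, fixed; origin: centre of its underside. The fresh filter and the spray bottle stand on it.
- spray_bottle: Bystander: green spray bottle with a white head, 48 mm across, 140 mm tall, on the cork mat; origin: centre of its underside.
- dusting_brush: Bystander: black round brush nozzle standing in the tub, 42 mm across, 58 mm tall; origin: centre of its underside.
- polish_tin: Bystander: red shoe-polish tin, 56 mm across, 45 mm high; origin: centre of its underside.
- crevice_nozzle: Bystander: black crevice nozzle lying along its x axis, from x = -105 to 60 mm, 35 mm wide and high; origin: underside.
- vase: Bystander: white vase 76 mm across, 150 mm tall, with dried stems to 235 mm, at the back; origin: centre of its underside.
- umbrella: Bystander: folded navy umbrella lying along its y axis at the back, from y = -70 to 135 mm, 52 mm thick; origin: underside.
- shoe_brush: Bystander: wooden shoe brush 150 (x) x 50 x 38 mm, nearest the robot; origin: centre of its underside.
- spray_can: Bystander: green and white shoe-spray can, 52 mm across, 160 mm tall; origin: centre of its underside.
Mind the look-alikes: they are no part of the job. Leave any pink or yellow look-alike of the used_filter alone.

How it is judged (in metres and radians):
On the way, in this order (a step that is already met when the one before it is completed fails the run):
1. the used filter is turned to its unlocked position while still seated in the socket (angle between the x axis of used_filter and the x axis of vac, either way round above 0.7 rad and distance between used_filter and socket below 0.066 m), for 0.05 s.
2. the used filter is lifted clear of the vacuum (distance between used_filter and socket above 0.1 m), for 0.1 s.
3. the used filter stands upright in the wash tub, let go (x of used_filter in the frame of tub between -0.085 and 0.085 m and y of used_filter in the frame of tub between -0.052 and 0.052 m and z of used_filter in the frame of tub between -0.002 and 0.012 m and angle between used_filter's own z axis and vertical below 0.12 rad and angle between tub's own z axis and vertical below 0.1 rad and contact force between used_filter and the fingers below 0.05 N and linear speed of used_filter below 0.03 m/s), for 0.2 s.
4. the fresh filter has dropped into the socket through the entry gaps (horizontal distance between fresh_filter and socket below 0.006 m and angle between the x axis of fresh_filter and the x axis of vac, either way round above 0.7 rad and z of fresh_filter in the frame of vac between 0.136 and 0.1435 m), for 0.05 s.
5. the fresh filter is turned home and locked (horizontal distance between fresh_filter and socket below 0.006 m and angle between the x axis of fresh_filter and the x axis of vac, either way round below 0.16 rad and angle between fresh_filter's own z axis and vertical below 0.06 rad and z of fresh_filter in the frame of vac between 0.136 and 0.1435 m), for 0.2 s.
At the end, for the whole second after the job is handed in: The used filter stands upright (within 7 deg) inside the wash tub on its floor, at rest and let go; the tub is upright; the fresh filter is fully seated in the vacuum's socket (flange down on the tabs, centred within 6 mm) and turned to its locked position within 9 deg, let go and at rest (all of step 3 and all of step 5 and contact force between fresh_filter and the fingers below 0.05 N and linear speed of fresh_filter below 0.03 m/s); the robot touches nothing.
It fails at once if a bystander is shoved more than 25 mm or knocked over (distance of any of spray_bottle, dusting_brush, polish_tin, crevice_nozzle, vase, umbrella, shoe_brush, spray_can from where it was at the start of the episode above 0.025 m or angle between any of spray_bottle, dusting_brush, polish_tin, crevice_nozzle, vase, umbrella, shoe_brush, spray_can's own z axis and vertical above 0.5 rad).
It fails at once if the dusty used filter is tipped more than 45 deg (angle between used_filter's own z axis and vertical above 0.785 rad).
It fails at once if a filter is forced in or against the socket with more than 60 N (contact force between any of used_filter, fresh_filter and vac above 60 N).
It also fails if it takes over 67 s, if anything falls off the work surface, if the arm or the gripper's body presses on something with over 40 N, if the wrist force passes 120 N, or if a joint passes its speed limit or range.

ROBOT

A 6-joint arm with a two-finger parallel gripper is mounted at the origin on the work surface. World frame = base frame: x ahead of the robot, y to its left, z up, the work surface at z = 0. Lengths are in mm, angles in rad, forces in N, time in s.
With the tool pointing down it reaches from about 350 to 875 mm from the base axis. Payload 4.2 kg.
Tool frame: the origin (TCP) lies midway between the tips of the shut fingers; the grasp point (between the pads) lies 19 mm behind it (arm.tcp_to_grasp is the distance from the TCP to the grasp point, in mm); z points along the fingers, y is the line along which they close (so a half turn about z gives the same grasp; the last joint's range is limited). The gripper opens to 85 mm and grips with 20 to 120 N. Pads are 22 mm wide; open, the fingers measure 114 mm over their backs; the gripper's body (76 mm by 85 mm) begins 54 mm behind the grasp point. The pads swing forward as they close: fully open they stand 13 mm farther back than shut.
Start: joints at [-0.845, 0.385, 0.008, 0, -1.194, -0.259], TCP at [281.28, -558.104, 231.312] pointing down, gripper open.
Joint ranges: [-3.14, 3.14], [-1.21, 2.06], [-1.07, 1.41], [-3.16, 2.05], [-2.99, -0.16], [-3.1, 3.1]. Speed limits (rad/s): [2.79, 2.79, 3.14, 3.14, 3.14, 3.14].

INTERFACE

Orientations are given as a unit quaternion [x, y, z, w].
In Python, from bench import arm, get_image gives the robot as it stands.
- The arm moves only by the tool drive_tool, never from a script. Its argument "deltas" is a list of rows, each a list of 2 entries, a list of its own where there are three numbers: the shift along the tool's x, y, z in cm, then the turn, a rotation vector about the tool's x, y, z in degrees. In form: [[[x, y, z], [ax, ay, az]], ...]. A call has 1 to 12 rows; each row shifts and turns the commanded pose from where the row before left it, along the tool's axes as they then stand; what a row does not reach is not made up. A row lasts 1/10 s, in which the tool goes at most 50 mm and 8.59 degrees, less where a joint would pass 70% of its speed; a pose out of reach is approached as far as the arm can. A call with a gripper value outside its range is refused whole. "claw" is the finger opening in cm, from 0 to 8.54, set as the call begins (left out, the last holds). The fingers move at their own pace and stop on an object; the grip force is fixed at half the most. Time passes only in rows, so rows that do not move let the fingers close. It gives the time, the measured TCP pose, the force, the opening and the grip force at its end, in the units of the state.
- arm.read_state(): the state, without advancing time (a new reading comes with each control period).
- get_image(name): name is "scene" or "top" or "wrist"; returns a dict with "img" (400x640x3 uint8, red, green, blue), "fx", "fy", "cx", "cy" (pixels), "eye" and "orientation" of the camera in the world; the wrist camera has in their place "mount" (4x4, takes a point from camera to tool coordinates, whose origin is the TCP and whose axes are the flange's). Camera axes: x right, y down, z forward; pixel columns grow to the right and rows downward; lengths in mm; the calibration is good to about 2 mm. A picture is of the moment at which its call begins: read the wrist's pose just before it. There is no depth.
- arm.job_done(): hands the job in; it is judged then, once.
The state is a dict: "clock": time; "joints": joint angles; "joint_vel": joint speeds; "joint_efforts": joint torques, N m; "position": TCP position; "ee_rot": TCP orientation; "contact_force": force on the tool from outside, world axes, zero at the start; "wrist_torque": the same for the moment, N m; "gripper_width": finger opening in mm; "grasp_force": force on a finger pad.
Only numpy, scipy, OpenCV 4.12 (cv2) and the standard library are available. Lean on these libraries where they do the work, as an engineer would, in place of code of your own. Each camera call takes 0.05 s, during which the arm holds its last target. There are 200 camera calls.

## Working session

There is one attempt and no reset: what is moved stays moved. The work goes in short steps, Python scripts to look and compute and a tool call to move; the robot and the scene stay as the last step left them, time stands still between calls to the robot, and variables do not carry over. Pictures are saved under pics/ and viewed, at most 10 in all, crops included, and the job is handed in when it is done.

Besides the shell and the picture viewer there is one more tool, called after "Call:" in YAML: its name, and indented under it one key for each argument. drive_tool: Moves the arm, as the interface text tells. Its arguments: {"type":"object","properties":{"deltas":{"type":"array"},"claw":{"type":"number"}},"required":["deltas"]}

```bash
mkdir -p pics; cat > h.py <<'E'
import numpy as np, cv2, json
from bench import arm, get_image
from scipy.spatial.transform import Rotation as R
def cam(name):
    s=arm.read_state(); d=get_image(name)
    if 'mount' in d:
        T=np.eye(4); T[:3,:3]=R.from_quat(s['ee_rot']).as_matrix(); T[:3,3]=s['position']
        M=T@np.array(d['mount']); d['C']=M[:3,3]; d['Rm']=M[:3,:3]
    else:
        d['C']=np.array(d['eye']); d['Rm']=(R.from_quat(d['orientation']).as_matrix() if np.size(d['orientation'])==4 else np.array(d['orientation']))
    return d
def ray(d,u,v):
    r=d['Rm']@np.array([(u-d['cx'])/d['fx'],(v-d['cy'])/d['fy'],1]); return d['C'],r/np.linalg.norm(r)
def onz(d,u,v,z):
    c,r=ray(d,u,v); return c+r*(z-c[2])/r[2]
def proj(d,p):
    q=d['Rm'].T@(np.array(p)-d['C']); return np.array([d['fx']*q[0]/q[2]+d['cx'],d['fy']*q[1]/q[2]+d['cy']])
def tri(rs):
    A=0;b=0
    for c,r in rs:
        P=np.eye(3)-np.outer(r,r);A=A+P;b=b+P@c
    x=np.linalg.solve(A,b); return x,[float(np.linalg.norm((np.eye(3)-np.outer(r,r))@(x-c))) for c,r in rs]
def save(d,n,crop=None,sc=1):
    im=d['img'][:,:,::-1]
    if crop: x0,y0,x1,y1=crop; im=im[y0:y1,x0:x1]
    cv2.imwrite('pics/'+n,cv2.resize(im,None,fx=sc,fy=sc,interpolation=cv2.INTER_CUBIC))
E
python3 - <<'E'
from h import *
for n in('scene','top'):
    d=cam(n); save(d,n+'.png',sc=1.25); print(n,d['C'],d['fx'],d['cx'],d['cy'],d['Rm'].round(3).tolist())
s=arm.read_state();print(s['position'],s['ee_rot'],arm.tcp_to_grasp,s['clock'])
E
```

```text
scene [1086.13452228  980.18498255 1076.27346365] 509.23514074801955 315.3150843843131 203.2224440235063 [[-0.867, 0.312, -0.388], [0.498, 0.55, -0.67], [0.005, -0.774, -0.633]]
top [ 166.23190917   -6.29956381 1703.14737309] 499.41650209414314 325.5195097924721 197.59012956432267 [[0.052, -0.977, 0.205], [-0.999, -0.051, 0.01], [0.0, -0.205, -0.979]]
[ 281.03191789 -557.67220375  230.34278828] [-2.31168309e-01  9.72913294e-01  9.31027935e-04 -2.63415506e-04] 18.700000000000003 0.1
```

View pics/scene.png

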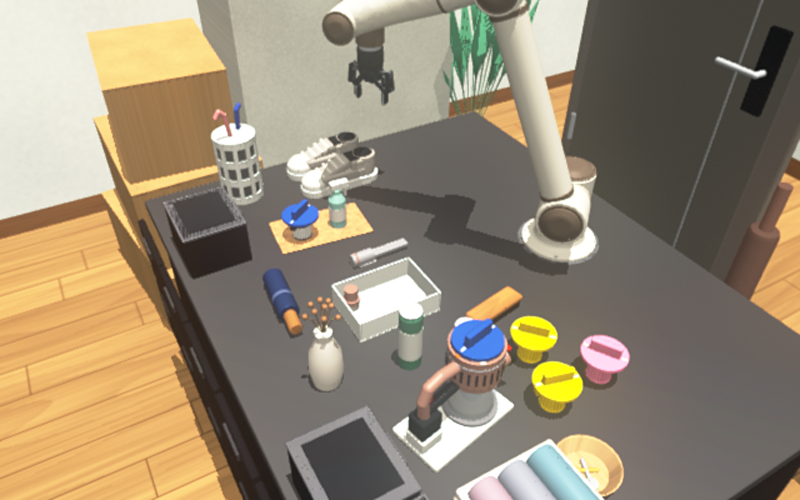

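View pics/top.png

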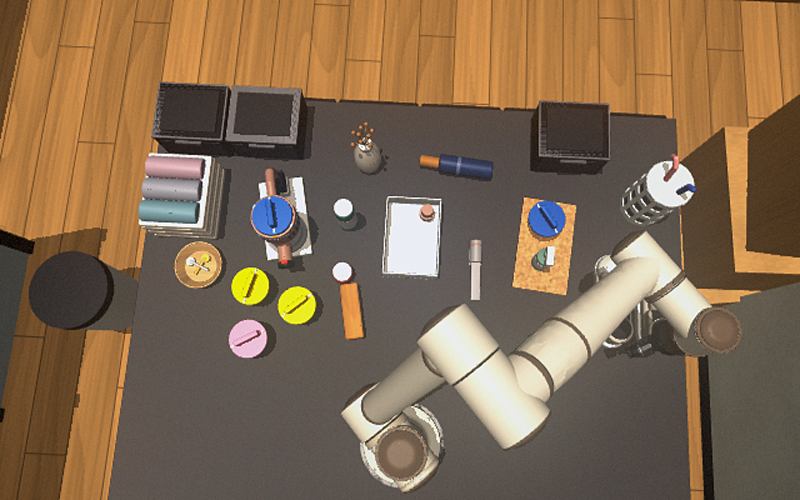

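```bash
python3 - <<'E'
from h import *
D={n:cam(n) for n in('scene','top')}
t=[]
for n,cs in(('scene',((382,268),(240,172))),('top',((218,174),(437,175)))):
    im=D[n]['img'][:,:,::-1]; hsv=cv2.cvtColor(np.ascontiguousarray(im),cv2.COLOR_BGR2HSV)
    m=cv2.inRange(hsv,(100,130,40),(120,255,255))
    k,l,st,ce=cv2.connectedComponentsWithStats(m)
    for i in range(1,k):
        if st[i,4]>150: print(n,st[i].tolist(),ce[i].round(1))
    for c in cs:
        t.append(cv2.resize(im[c[1]-38:c[1]+38,c[0]-50:c[0]+50],None,fx=4,fy=4,interpolation=cv2.INTER_CUBIC))
    wm=cv2.inRange(hsv,(0,0,150),(179,40,255))
cv2.imwrite('pics/crop.png',np.vstack([np.hstack(t[:2]),np.hstack(t[2:])]))
print(onz(D['top'],218,174,200+20),onz(D['top'],437,175,80),onz(D['top'],412/1.25,236/1.25,30))
E
```

```text
scene [225, 160, 29, 21, 352] [239.7 171.4]
scene [361, 255, 42, 33, 934] [382.2 271.8]
top [202, 157, 32, 31, 728] [217.3 172.1]
top [430, 161, 22, 26, 290] [442.7 170.9]
top [423, 164, 22, 25, 294] [431.5 178.2]
[533.24999034 342.43735178 220.        ] [ 602.81572566 -358.17315019   80.        ] [548.02328863  -0.81738481  30.        ]
```

View pics/crop.png

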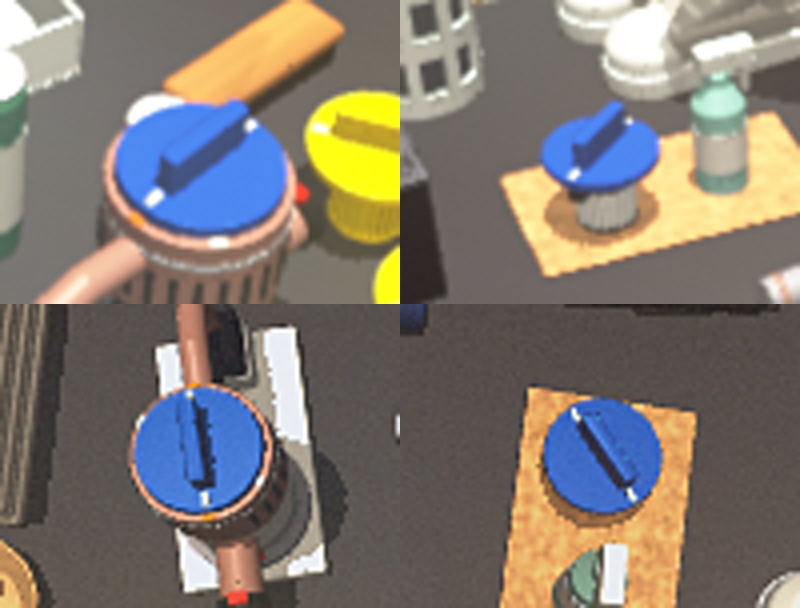

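```bash
cat >> h.py <<'E'
def plan(p,yaw):
    """tool deltas (cm, deg) to reach TCP p with tool down, tool x at yaw (rad)"""
    s=arm.read_state(); M=R.from_quat(s['ee_rot']).as_matrix()
    T=np.array([[np.cos(yaw),np.sin(yaw),0],[np.sin(yaw),-np.cos(yaw),0],[0,0,-1]]).T
    T=np.column_stack([[np.cos(yaw),np.sin(yaw),0],[np.sin(yaw),-np.cos(yaw),0],[0,0,-1]])
    print('yawnow',round(np.degrees(np.arctan2(M[1,0],M[0,0])),2),'delta cm',(M.T@(np.array(p)-s['position'])/10).round(3),'rot deg',np.degrees(R.from_matrix(M.T@T).as_rotvec()).round(2),'j6 est',round(s['joints'][5],2),'clock',s['clock'])
E
python3 - <<'E'
from h import *
D={n:cam(n) for n in('scene','top')}
print('mount',np.array(cam('wrist')['mount']).round(3).tolist())
# flange white ticks / bar ends from mosaic (px = corner + m/4)
S,T=D['scene'],D['top']
def s(x,y,c): return c[0]-50+x/4,c[1]-38+y/4
for nm,cs,ct,ps in(('vac',(382,268),(218,174),[((152,199),(208,495)),((250,124),(190,395))]),('fresh',(240,172),(437,175),[((174,174),(174,108)),((228,121),(231,192))])):
    for a,b in ps:
        x,e=tri([ray(S,*s(*a,cs)),ray(T,*s(b[0],b[1]-304,ct) if nm=='vac' else s(b[0],b[1],ct))]); print(nm,x.round(1),np.round(e,1))
hsv=cv2.cvtColor(T['img'],cv2.COLOR_RGB2HSV); m=cv2.inRange(hsv,(0,0,150),(179,40,255))[150:230,300:360]
c=max(cv2.findContours(m,0,2)[0],key=cv2.contourArea)+[300,150]; r=cv2.minAreaRect(c); print(r)
b=[onz(T,*q,60) for q in cv2.boxPoints(r)]; print(np.round(b,0).tolist())
plan([533-60,342-40,400],np.radians(-180))
E
```

```text
mount [[-0.001, -0.962, -0.274, 70.277], [1.0, -0.001, -0.0, 0.587], [0.0, -0.274, 0.962, -144.019], [0.0, 0.0, 0.0, 1.0]]
vac [534.3 335.4 152.3] [20.9 20.9]
vac [551.5 362.1 261.4] [25.1 25.1]
fresh [ 640.3 -336.4   71.9] [2.3 2.3]
fresh [ 569.9 -384.8   71.7] [2.2 2.2]
((329.140869140625, 188.32321166992188), (44.675010681152344, 62.01942443847656), 3.012787342071533)
[[437.0, 75.0, 60.0], [652.0, 77.0, 60.0], [651.0, -76.0, 60.0], [437.0, -74.0, 60.0]]
yawnow -153.26 delta cm [-55.826  68.178 -16.863] rot deg [ 3.000e-02 -1.000e-02  2.674e+01] j6 est -0.26 clock 0.35
```

```bash
python3 - <<'E'
from h import *
plan([533,342,330],np.radians(-180))
T=cam('top');S=cam('scene')
def s(x,y,c): return c[0]-50+x/4,c[1]-38+y/4
for a,b in [((152,199),(190,395)),((250,124),(208,495))]:
    x,e=tri([ray(S,*s(*a,(382,268))),ray(T,*s(b[0],b[1]-304,(218,174)))]); print(x.round(1),np.round(e,1))
E
```

```text
yawnow -153.26 delta cm [-62.985  69.046  -9.863] rot deg [ 3.000e-02 -1.000e-02  2.674e+01] j6 est -0.26 clock 0.35
[583.2 359.2 207.3] [2. 2.]
[502.1 338.8 209.4] [4.5 4.5]
```

Call:
drive_tool:
  deltas:
    - [[-2.6, 2.85, -0.8], [0, 0, 0]]
    - [[-2.6, 2.85, -0.8], [0, 0, 0]]
    - [[-2.6, 2.85, -0.8], [0, 0, 0]]
    - [[-2.6, 2.85, -0.8], [0, 0, 0]]
    - [[-2.6, 2.85, -0.8], [0, 0, 0]]
    - [[-2.6, 2.85, -0.8], [0, 0, 0]]
    - [[-2.6, 2.85, -0.8], [0, 0, 0]]
    - [[-2.6, 2.85, -0.8], [0, 0, 0]]
    - [[-2.6, 2.85, -0.8], [0, 0, 0]]
    - [[-2.6, 2.85, -0.8], [0, 0, 0]]
    - [[-2.6, 2.85, -0.8], [0, 0, 0]]
    - [[-2.6, 2.85, -0.8], [0, 0, 0]]

```text
clock: 1.65
position: [406.0, -110.8, 328.0]
ee_rot: [-0.231, 0.973, -0.0, 0.001]
contact_force: [0.8, -0.1, -0.4]
gripper_width: 85.5
grasp_force: 0.0
```

Call:
drive_tool:
  deltas:
    - [[-2.6, 2.85, 0], [0, 0, 0]]
    - [[-2.6, 2.85, 0], [0, 0, 0]]
    - [[-2.6, 2.85, 0], [0, 0, 0]]
    - [[-2.6, 2.85, 0], [0, 0, 0]]
    - [[-2.6, 2.85, 0], [0, 0, 0]]
    - [[-2.6, 2.85, 0], [0, 0, 0]]
    - [[-2.6, 2.85, 0], [0, 0, 0]]
    - [[-2.6, 2.85, 0], [0, 0, 0]]
    - [[-2.6, 2.85, 0], [0, 0, 0]]
    - [[-2.6, 2.85, 0], [0, 0, 0]]
    - [[-2.6, 2.85, 0], [0, 0, 0]]
    - [[-2.6, 2.85, 0], [0, 0, 0]]

```text
clock: 2.85
position: [530.9, 335.1, 327.4]
ee_rot: [-0.231, 0.973, 0.0, 0.0]
contact_force: [1.1, 0.1, 0.2]
gripper_width: 85.4
grasp_force: 0.0
```

Call:
drive_tool:
  deltas:
    - [[0, 0, 0], [0, 0, 5]]
    - [[0, 0, 0], [0, 0, 5]]
    - [[0, 0, 0], [0, 0, 5]]
    - [[0, 0, 0], [0, 0, 0]]
    - [[0, 0, 0], [0, 0, 0]]

```text
clock: 3.35
position: [530.7, 333.5, 327.3]
ee_rot: [-0.103, 0.995, -0.0, -0.0]
contact_force: [-0.0, -1.0, -0.4]
gripper_width: 85.2
grasp_force: 0.0
```

```bash
python3 - <<'E'
from h import *
d=cam('wrist'); save(d,'w1.png',sc=1.25); np.save('w1.npy',d,allow_pickle=True); plan([541,348,330],np.radians(-166)); print(d['C'],d['fx'],arm.read_state()['position'])
E
```

```text
yawnow -168.17 delta cm [-1.309  1.211 -0.262] rot deg [ 0.01  0.   -2.17] j6 est -2.18 clock 3.4
[461.7060738  319.36419056 471.34668053] 291.51994138169425 [530.66880149 333.45919199 327.38057747]
```

View pics/w1.png

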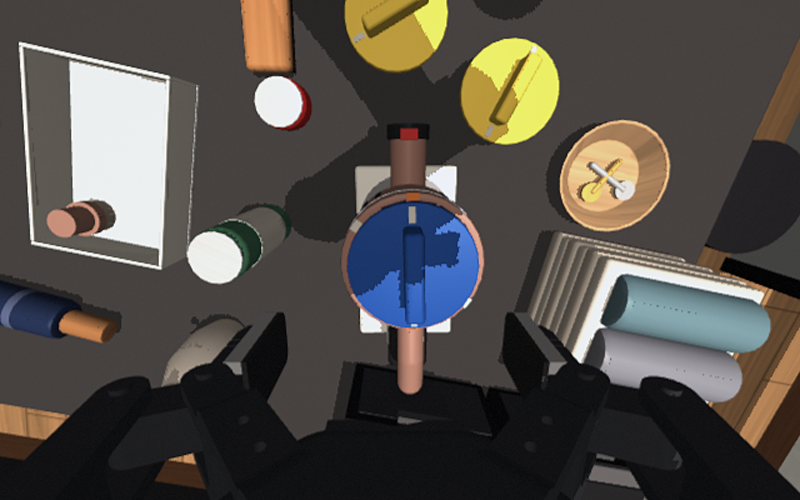

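```bash
cat >> h.py <<'E'
def blue(d,near,rad=80):
    hsv=cv2.cvtColor(d['img'],cv2.COLOR_RGB2HSV); m=cv2.inRange(hsv,(100,110,35),(122,255,255))
    k=np.zeros_like(m); cv2.circle(k,tuple(int(v) for v in near),rad,255,-1); m&=k
    c=np.vstack([x for x in cv2.findContours(m,0,1)[0] if cv2.contourArea(x)>15])
    return cv2.fitEllipse(cv2.convexHull(c)),m
def blobs(d,lo,hi,near,rad,amin=3):
    hsv=cv2.cvtColor(d['img'],cv2.COLOR_RGB2HSV); m=cv2.inRange(hsv,lo,hi)
    k,l,st,ce=cv2.connectedComponentsWithStats(m)
    return [(ce[i],int(st[i,4])) for i in range(1,k) if st[i,4]>=amin and np.hypot(*(ce[i]-near))<rad]
E
python3 - <<'E'
from h import *
d=np.load('w1.npy',allow_pickle=True).item()
e,m=blue(d,(330,212),62); print(e); c=onz(d,*e[0],210); print('flange c',c.round(1),'diam est', np.array(e[1])/d['fx']*(d['C'][2]-210)/1)
for nm,lo,hi,z in(('orange',(8,150,120),(22,255,255),200),('white',(0,0,140),(179,60,255),210)):
    for p,a in blobs(d,lo,hi,np.array(e[0]),64):
        q=onz(d,*p,z); v=q-c; print(nm,p.round(1),a,q.round(1),'r',np.hypot(*v[:2]).round(1),'ang',np.degrees(np.arctan2(v[1],v[0])).round(1))
T=cam('top');et,_=blue(T,(217,172),25);S=cam('scene');es,_=blue(S,(382,272),30)
for n,q in(('top',T),):
    print(tri([ray(d,*e[0]),ray(q,*et[0])]),et)
print('fresh top',onz(T,*blue(T,(437,175),25)[0][0],74))
cv2.imwrite('pics/x.png',cv2.resize(d['img'][140:280,255:405,::-1],None,fx=4,fy=4,interpolation=cv2.INTER_CUBIC))
E
```

```text
((329.999755859375, 211.2939910888672), (101.1190185546875, 104.6699447631836), 82.57638549804688)
flange c [540.  349.5 210. ] diam est [90.65287168 93.83626549]
orange [329.9 156.6] 56 [491.2 339.  200. ] r 49.9 ang -167.8
orange [329. 263.] 9 [597.6 361.8 200. ] r 58.9 ang 12.0
white [329.  171.5] 60 [503.4 340.4 210. ] r 37.8 ang -166.1
white [370.  168.5] 10 [493.1 376.  210. ] r 53.9 ang 150.5
white [284.3 180.5] 50 [519.8 302.3 210. ] r 51.4 ang -113.2
white [373.4 242. ] 25 [561.8 397.5 210. ] r 52.7 ang 65.6
white [296.4 258.6] 262 [594.5 327.7 210. ] r 58.7 ang -21.8
white [352.3 260.7] 153 [585.5 382.2 210. ] r 56.0 ang 35.7
white [330.8 259.6] 9 [588.6 361.1 210. ] r 50.0 ang 13.4
white [321. 262.] 3 [593.2 352.2 210. ] r 53.2 ang 2.9
(array([539.91491446, 349.38013158, 203.73999394]), [2.036440088540815, 2.036440088540803]) ((217.31039428710938, 173.7442626953125), (26.278926849365234, 32.899044036865234), 81.5826644897461)
fresh top [ 606.3206664  -359.90127377   74.        ]
```

View pics/x.png

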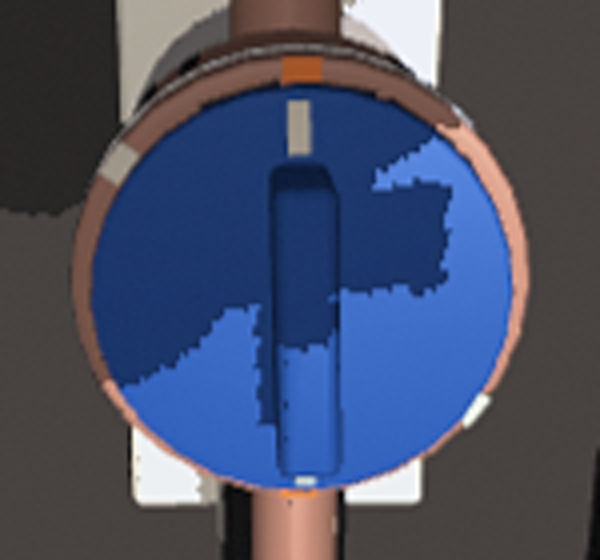

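```bash
python3 - <<'E'
from h import *
d=np.load('w1.npy',allow_pickle=True).item()
P=lambda x,y,z: onz(d,255+x/4-.4,140+y/4-.4,z).round(1)
print('bar top ends',P(305,190,238),P(311,472,238),'corners at base', P(80,290,200))
print('flange L/R',P(92,290,210),P(513,270,210),'far',P(302,490,210),'rim L/R',P(75,290,200),P(527,275,200),'near rim outer',P(302,55,200),'near orange inner',P(302,84,200))
for c in([541,349.7],[542.5,350]):
  plan([*c,290],np.radians(-166.5))
E
```

```text
bar top ends [511.2 342.4 238. ] [572.9 357.6 238. ] corners at base [554.9 297.9 200. ]
flange L/R [550.9 301.4 210. ] [525.9 397.  210. ] far [591.5 361.1 210. ] rim L/R [555.1 296.7 200. ] [528.9 403.7 200. ] near rim outer [488.2 338.5 200. ] near orange inner [494.8 340.  200. ]
yawnow -168.21 delta cm [-1.341  1.384  3.742] rot deg [ 0.01  0.01 -1.71] j6 est -2.18 clock 3.5
yawnow -168.21 delta cm [-1.494  1.383  3.742] rot deg [ 0.01  0.01 -1.71] j6 est -2.18 clock 3.5
```

Call:
drive_tool:
  deltas:
    - [[-0.75, 0.7, 1.5], [0, 0, -2]]
    - [[-0.72, 0.69, 2], [0, 0, 0]]
    - [[0, 0, 2], [0, 0, 0]]
    - [[0, 0, 2], [0, 0, 0]]
    - [[0, 0, 1.5], [0, 0, 0]]
    - [[0, 0, 1.2], [0, 0, 0]]
    - [[0, 0, 1], [0, 0, 0]]
    - [[0, 0, 0], [0, 0, 0]]
    - [[0, 0, 0], [0, 0, 0]]

```text
clock: 4.4
position: [542.3, 350.5, 215.9]
ee_rot: [-0.12, 0.993, 0.0, 0.0]
contact_force: [0.6, 0.1, 0.1]
gripper_width: 85.5
grasp_force: 0.0
```

```bash
python3 - <<'E'
from h import *
plan([542.3,350,214.5],np.radians(-166.3)); d=cam('wrist'); save(d,'w2.png')
E
```

```text
yawnow -166.24 delta cm [ 0.011 -0.044  0.136] rot deg [0.   0.05 0.06] j6 est -2.15 clock 4.4
```

View pics/w2.png

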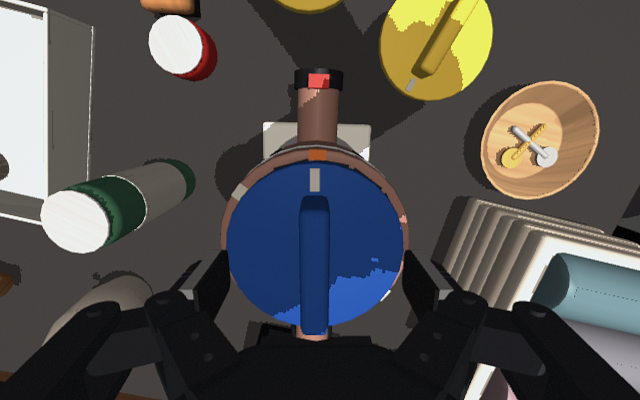

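Call:
drive_tool:
  deltas:
    - [[0, 0, 0], [0, 0, 0]]
    - [[0, 0, 0], [0, 0, 0]]
    - [[0, 0, 0], [0, 0, 0]]
    - [[0, 0, 0], [0, 0, 0]]
    - [[0, 0, 0], [0, 0, 0]]
    - [[0, 0, 0], [0, 0, 0]]
    - [[0, 0, 0], [0, 0, 0]]
    - [[0, 0, 0], [0, 0, 0]]
  claw: 0.8

```text
clock: 5.25
position: [542.1, 350.4, 215.6]
ee_rot: [-0.12, 0.993, 0.0, 0.0]
contact_force: [-0.6, 0.8, 1.8]
gripper_width: 13.0
grasp_force: 61.5
```

Call:
drive_tool:
  deltas:
    - [[0, 0, 0], [0, 0, -5]]
    - [[0, 0, 0], [0, 0, -5]]
    - [[0, 0, 0], [0, 0, -5]]
    - [[0, 0, 0], [0, 0, -5]]
    - [[0, 0, 0], [0, 0, -5]]
    - [[0, 0, 0], [0, 0, -5]]

```text
clock: 5.85
position: [542.2, 350.4, 215.6]
ee_rot: [-0.374, 0.927, 0.0, 0.0]
contact_force: [0.5, 0.3, 1.9]
gripper_width: 12.8
grasp_force: 61.5
```

Call:
drive_tool:
  deltas:
    - [[0, 0, 0], [0, 0, -5]]
    - [[0, 0, 0], [0, 0, -5]]
    - [[0, 0, 0], [0, 0, -5]]
    - [[0, 0, 0], [0, 0, -5]]
    - [[0, 0, 0], [0, 0, -2.5]]
    - [[0, 0, 0], [0, 0, 0]]
    - [[0, 0, 0], [0, 0, 0]]

```text
clock: 6.55
position: [542.2, 350.4, 215.6]
ee_rot: [-0.546, 0.838, -0.0, 0.0]
contact_force: [0.5, -0.1, 2.1]
gripper_width: 12.5
grasp_force: 61.6
```

```bash
python3 - <<'E'
from h import *
plan([542.3,350,290],np.radians(66.1-180)); print(arm.read_state()['contact_force'],arm.read_state()['wrist_torque'])
d=cam('wrist')
cv2.imwrite('pics/w3.png',np.hstack([d['img'][:,:,::-1]]))
E
```

```text
yawnow -113.78 delta cm [ 0.031 -0.029 -7.435] rot deg [-0.03  0.03  0.12] j6 est -1.24 clock 6.55
[ 0.52776279 -0.14247725  2.06359234] [-0.00900647 -0.09640052  0.08266526]
```

View pics/w3.png

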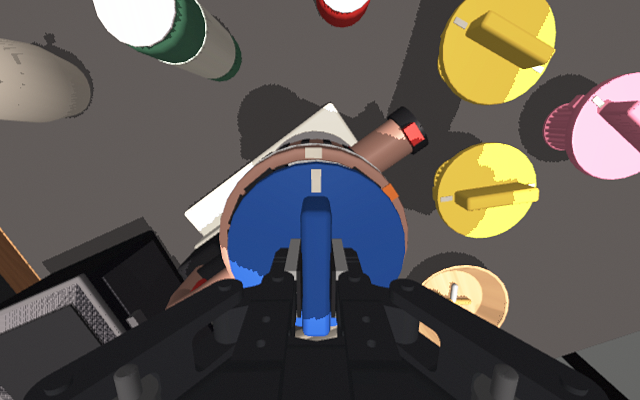

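Call:
drive_tool:
  deltas:
    - [[0, 0, -0.5], [0, 0, 0]]
    - [[0, 0, -0.7], [0, 0, 0]]
    - [[0, 0, -0.8], [0, 0, 0]]
    - [[0, 0, 0], [0, 0, 0]]

```text
clock: 7.0
position: [542.6, 350.8, 237.0]
ee_rot: [-0.546, 0.837, 0.0, 0.001]
contact_force: [0.6, 0.7, -1.0]
gripper_width: 12.8
grasp_force: 61.0
```

Call:
drive_tool:
  deltas:
    - [[0, 0, -1.5], [0, 0, 0]]
    - [[0, 0, -2], [0, 0, 0]]
    - [[0, 0, -2], [0, 0, 0]]
    - [[0, 0, -2], [0, 0, 0]]
    - [[0, 0, -1.5], [0, 0, 0]]
    - [[0, 0, 0], [0, 0, 0]]
    - [[0, 0, 0], [0, 0, 0]]

```text
clock: 7.7
position: [541.6, 350.3, 324.7]
ee_rot: [-0.546, 0.838, 0.0, -0.0]
contact_force: [-0.0, 0.1, -2.6]
gripper_width: 12.6
grasp_force: 61.1
```

Call:
drive_tool:
  deltas:
    - [[1.5, -0.5, 0], [0, 0, 0]]
    - [[3, -1.1, 0], [0, 0, 0]]
    - [[3, -1.1, 0], [0, 0, 0]]
    - [[3, -1.1, 0], [0, 0, 0]]
    - [[3, -1.1, 0], [0, 0, 0]]
    - [[3, -1.1, 0], [0, 0, 0]]
    - [[3, -1.1, 0], [0, 0, 0]]
    - [[3, -1.1, 0], [0, 0, 0]]
    - [[3, -1.1, 0], [0, 0, 0]]
    - [[3, -1.1, 0], [0, 0, 0]]
    - [[2.9, -1.1, 0], [0, 0, 0]]
    - [[1.5, -0.6, 0], [0, 0, 0]]

```text
clock: 8.9
position: [518.6, -2.2, 324.3]
ee_rot: [-0.546, 0.838, 0.0, -0.001]
contact_force: [0.7, 0.3, -1.8]
gripper_width: 13.0
grasp_force: 61.0
```

```bash
python3 - <<'E'
from h import *
plan([519,0,81],np.radians(-114))
# tub rim height check: triangulate tub's robot-side rim corners in scene+top
d=cam('wrist'); save(d,'w4.png')
T=cam('top'); S=cam('scene')
print([proj(S,[x,y,60]).round(0).tolist() for x in(437,652) for y in(-74.5,76)], blobs(S,(0,0,140),(179,40,255),np.array((308,238)),60,200))
np.save('s4.npy',S,allow_pickle=True); save(S,'s4.png',(200,150,400,330),4)
E
```

```text
yawnow -113.88 delta cm [-2.5600e-01  1.2000e-02  2.4332e+01] rot deg [ 0.11 -0.09  0.12] j6 est -0.73 clock 8.9
[[326.0, 204.0], [352.0, 233.0], [264.0, 227.0], [287.0, 258.0]] [(array([303.94557823, 199.17687075]), 294), (array([309.64862518, 238.08191027]), 3455), (array([328.7867036 , 276.31578947]), 361)]
```

View pics/s4.png

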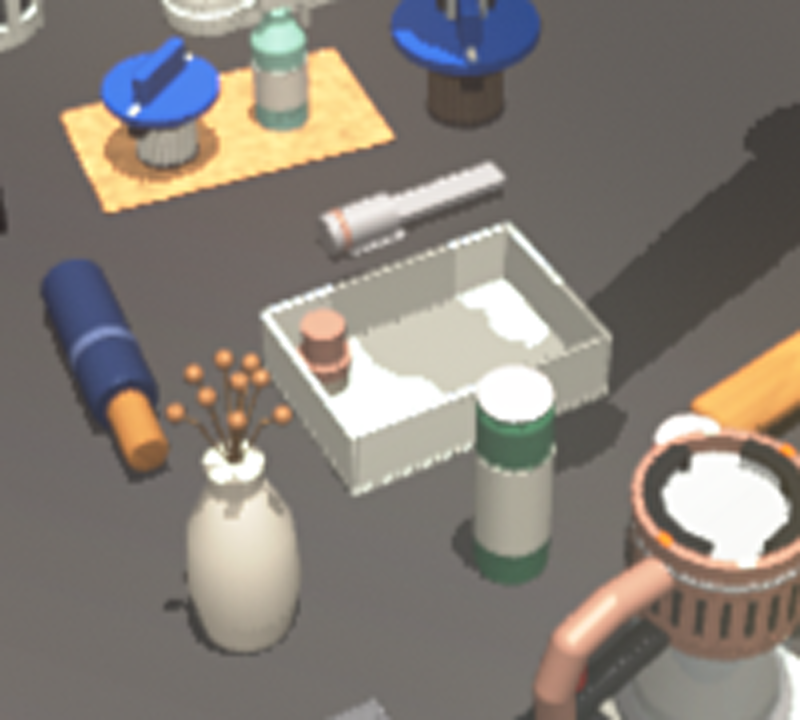

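Call:
drive_tool:
  deltas:
    - [[-0.25, 0, 1.5], [0, 0, 0]]
    - [[0, 0, 3], [0, 0, 0]]
    - [[0, 0, 3], [0, 0, 0]]
    - [[0, 0, 3], [0, 0, 0]]
    - [[0, 0, 3], [0, 0, 0]]
    - [[0, 0, 3], [0, 0, 0]]
    - [[0, 0, 3], [0, 0, 0]]
    - [[0, 0, 2], [0, 0, 0]]
    - [[0, 0, 1], [0, 0, 0]]
    - [[0, 0, 0.8], [0, 0, 0]]
    - [[0, 0, 0.5], [0, 0, 0]]
    - [[0, 0, 0], [0, 0, 0]]

```text
clock: 10.25
position: [521.3, 2.9, 87.4]
ee_rot: [-0.547, 0.837, -0.0, 0.0]
contact_force: [-0.7, -0.6, -1.7]
gripper_width: 12.5
grasp_force: 60.9
```

Call:
drive_tool:
  deltas:
    - [[0, 0, 0.1], [0, 0, 0]]
    - [[0, 0, 0.1], [0, 0, 0]]
    - [[0, 0, 0], [0, 0, 0]]

```text
clock: 10.55
position: [521.4, 2.8, 85.7]
ee_rot: [-0.546, 0.838, -0.0, 0.0]
contact_force: [-0.6, 0.2, -2.1]
gripper_width: 13.1
grasp_force: 60.9
```

Call:
drive_tool:
  deltas:
    - [[0, 0, 0.2], [0, 0, 0]]
    - [[0, 0, 0.1], [0, 0, 0]]
    - [[0, 0, 0.1], [0, 0, 0]]
    - [[0, 0, 0], [0, 0, 0]]

```text
clock: 10.95
position: [521.1, 2.7, 81.1]
ee_rot: [-0.546, 0.838, 0.0, -0.0]
contact_force: [0.3, 0.1, -2.3]
gripper_width: 12.9
grasp_force: 60.9
```

Call:
drive_tool:
  deltas:
    - [[0, 0, 0.1], [0, 0, 0]]
    - [[0, 0, 0], [0, 0, 0]]

```text
clock: 11.15
position: [521.1, 2.7, 80.2]
ee_rot: [-0.546, 0.838, 0.0, -0.0]
contact_force: [-0.4, 0.4, -3.0]
gripper_width: 12.8
grasp_force: 60.9
```

Call:
drive_tool:
  deltas:
    - [[0, 0, 0.1], [0, 0, 0]]
    - [[0, 0, 0], [0, 0, 0]]

```text
clock: 11.35
position: [521.4, 2.8, 79.6]
ee_rot: [-0.547, 0.837, -0.0, 0.0]
contact_force: [-0.8, -0.1, -0.2]
gripper_width: 12.7
grasp_force: 61.4
```

Call:
drive_tool:
  deltas:
    - [[0, 0, 0.1], [0, 0, 0]]
    - [[0, 0, 0], [0, 0, 0]]

```text
clock: 11.55
position: [521.4, 2.7, 79.5]
ee_rot: [-0.547, 0.837, -0.0, 0.0]
contact_force: [-2.4, 0.6, 7.3]
gripper_width: 12.3
grasp_force: 62.3
```

Call:
drive_tool:
  deltas:
    - [[0, 0, -0.1], [0, 0, 0]]
    - [[0, 0, 0], [0, 0, 0]]
    - [[0, 0, 0], [0, 0, 0]]
    - [[0, 0, 0], [0, 0, 0]]
    - [[0, 0, 0], [0, 0, 0]]
    - [[0, 0, 0], [0, 0, 0]]
  claw: 5.5

```text
clock: 12.15
position: [521.2, 2.7, 79.2]
ee_rot: [-0.546, 0.838, 0.0, -0.0]
contact_force: [0.8, -0.4, 0.0]
gripper_width: 55.2
grasp_force: 0.0
```

Call:
drive_tool:
  deltas:
    - [[0, 0, -1], [0, 0, 0]]
    - [[0, 0, -2.5], [0, 0, 0]]
    - [[0, 0, -3], [0, 0, 0]]
    - [[0, 0, -3], [0, 0, 0]]
    - [[0, 0, -3], [0, 0, 0]]
    - [[0, 0, -2.5], [0, 0, 0]]
    - [[0, 0, 0], [0, 0, 0]]

```text
clock: 12.85
position: [523.4, 3.0, 234.4]
ee_rot: [-0.547, 0.837, -0.002, 0.004]
contact_force: [0.0, -0.5, 0.1]
gripper_width: 54.8
grasp_force: 0.0
```

```bash
python3 - <<'E'
from h import *
plan([605.5,-360.3,230],np.radians(34.5-180))
d=cam('wrist'); S=cam('scene'); T=cam('top')
a=cv2.resize(d['img'],(512,320)); b=cv2.resize(S['img'][150:330,200:400],None,fx=1.6,fy=1.6)
c=np.zeros((320,800,3),np.uint8); c[:,:480]=a[:,16:496]; c[:288,480:]=b; cv2.imwrite('pics/m5.png',c[:,:,::-1])
e,_=blue(T,(437,175),25); print(onz(T,*e[0],74), [onz(T,*p,74).round(1) for p,_ in blobs(T,(0,0,150),(179,70,255),np.array(e[0]),18)])
E
```

```text
yawnow -113.71 delta cm [ 29.967 -22.122   0.457] rot deg [-0.37  0.43 31.79] j6 est -0.73 clock 12.85
[ 606.01796912 -359.73923289   74.        ] [array([ 641. , -336.9,   74. ]), array([ 572.5, -384.5,   74. ])]
```

View pics/m5.png

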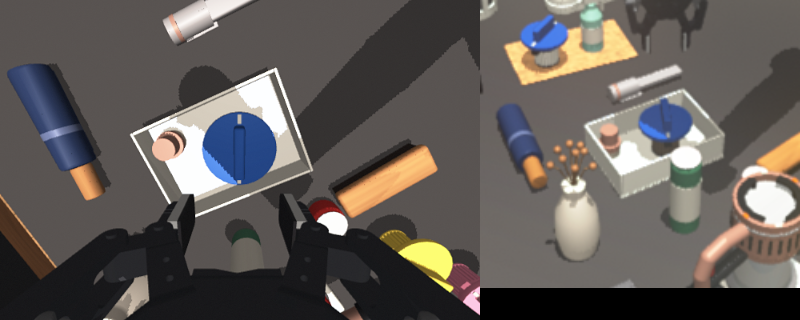

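Call:
drive_tool:
  deltas:
    - [[2, -1.5, -0.1], [0, 0, 0]]
    - [[3.5, -2.58, -0.1], [0, 0, 0]]
    - [[3.5, -2.58, 0], [0, 0, 0]]
    - [[3.5, -2.58, 0], [0, 0, 0]]
    - [[3.5, -2.58, 0], [0, 0, 0]]
    - [[3.5, -2.58, 0], [0, 0, 0]]
    - [[3.5, -2.58, 0], [0, 0, 0]]
    - [[3.5, -2.58, 0], [0, 0, 0]]
    - [[3.5, -2.58, 0], [0, 0, 0]]
  claw: 8.5

```text
clock: 13.9
position: [602.5, -362.5, 229.3]
ee_rot: [-0.546, 0.838, 0.001, -0.001]
contact_force: [0.6, 0.3, 0.2]
gripper_width: 85.3
grasp_force: 0.0
```

Call:
drive_tool:
  deltas:
    - [[0, 0, 0], [0, 0, 6.3]]
    - [[0, 0, 0], [0, 0, 6.3]]
    - [[0, 0, 0], [0, 0, 6.3]]
    - [[0, 0, 0], [0, 0, 6.3]]
    - [[0, 0, 0], [0, 0, 6.3]]
    - [[0, 0, 0], [0, 0, 0]]
    - [[0, 0, 0], [0, 0, 0]]

```text
clock: 14.6
position: [602.6, -360.8, 230.0]
ee_rot: [-0.3, 0.954, 0.001, -0.001]
contact_force: [-0.5, -0.2, -0.7]
gripper_width: 85.2
grasp_force: 0.0
```

```bash
python3 - <<'E'
from h import *
T=cam('top'); 
d=cam('wrist'); save(d,'w6.png'); np.save('w6.npy',d,allow_pickle=True)
g=proj(d,[606,-360,74]); e,_=blue(d,g,60); print(g,e); c=onz(d,*e[0],74); print('c',c)
for p,a in blobs(d,(0,0,120),(179,60,255),np.array(e[0]),56):
    q=onz(d,*p,74); print(p.round(1),a,q.round(1),np.hypot(*(q-c)[:2]).round(1),np.degrees(np.arctan2(*(q-c)[1::-1])).round(1))
plan([606,-360,81],np.radians(-145.2))
E
```

```text
[313.84962389 191.81194988] ((313.8183288574219, 191.81434631347656), (91.07192993164062, 93.02446746826172), 99.1162109375)
c [ 606.02106833 -360.02575407   74.        ]
[337.6 146.8] 5 [ 553.6 -367.    74. ] 52.9 -172.5
[313.5 154.9] 77 [ 574.3 -382.4   74. ] 38.8 -144.8
[360. 187.] 3 [ 573.9 -323.    74. ] 49.0 130.9
[272.3 213. ] 3 [ 651.  -383.5   74. ] 50.7 -27.5
[314.  233.5] 20 [ 644.8 -332.9   74. ] 47.3 34.9
yawnow -145.17 delta cm [-0.326 -0.121 14.96 ] rot deg [ 0.06 -0.04  0.03] j6 est -0.65 clock 14.7
```

View pics/w6.png

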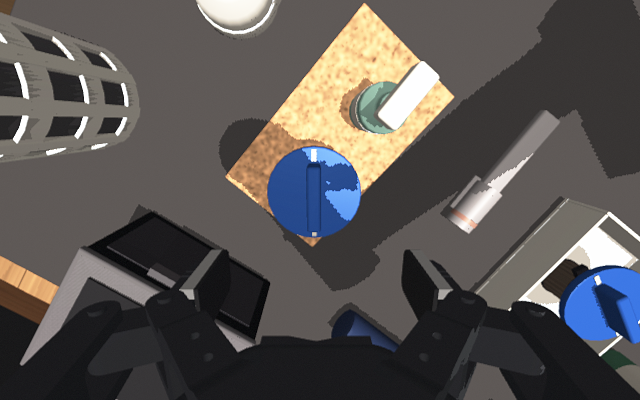

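Call:
drive_tool:
  deltas:
    - [[-0.45, -0.12, 2], [0, 0, 0]]
    - [[0, 0, 3], [0, 0, 0]]
    - [[0, 0, 3], [0, 0, 0]]
    - [[0, 0, 3], [0, 0, 0]]
    - [[0, 0, 2], [0, 0, 0]]
    - [[0, 0, 1.2], [0, 0, 0]]
    - [[0, 0, 0.8], [0, 0, 0]]
    - [[0, 0, 0], [0, 0, 0]]
    - [[0, 0, 0], [0, 0, 0]]

```text
clock: 15.6
position: [608.1, -359.8, 82.4]
ee_rot: [-0.299, 0.954, -0.001, 0.001]
contact_force: [0.5, -0.2, 0.7]
gripper_width: 85.1
grasp_force: 0.0
```

Call:
drive_tool:
  deltas:
    - [[0, 0, 0], [0, 0, 0]]
    - [[0, 0, 0], [0, 0, 0]]
    - [[0, 0, 0], [0, 0, 0]]
    - [[0, 0, 0], [0, 0, 0]]
    - [[0, 0, 0], [0, 0, 0]]
    - [[0, 0, 0], [0, 0, 0]]
    - [[0, 0, 0], [0, 0, 0]]
    - [[0, 0, 0], [0, 0, 0]]
  claw: 0.8

```text
clock: 16.4
position: [607.6, -359.6, 81.6]
ee_rot: [-0.299, 0.954, -0.0, 0.0]
contact_force: [0.2, -0.2, 1.5]
gripper_width: 12.6
grasp_force: 60.7
```

Call:
drive_tool:
  deltas:
    - [[0, 0, -1], [0, 0, 0]]
    - [[0, 0, -2], [0, 0, 0]]
    - [[0, 0, -2], [0, 0, 0]]
    - [[0, 0, 0], [0, 0, 0]]

```text
clock: 16.8
position: [609.1, -360.2, 135.1]
ee_rot: [-0.299, 0.954, -0.002, 0.002]
contact_force: [0.9, 0.3, 0.1]
gripper_width: 12.7
grasp_force: 60.5
```

```bash
python3 - <<'E'
from h import *
d=cam('wrist'); save(d,'w7.png')
w3=cv2.imread('pics/w3.png')[:,:,::-1]
from copy import copy
for im in(w3,d['img']):
    q=dict(d); q['img']=np.ascontiguousarray(im)
    h=cv2.cvtColor(q['img'],cv2.COLOR_RGB2HSV); m=cv2.inRange(h,(100,110,35),(122,255,255)); m[:,:200]=0;m[:,430:]=0;m[:150]=0;m[270:]=0
    m=cv2.morphologyEx(m,cv2.MORPH_OPEN,np.ones((3,3)))
    ys,xs=np.nonzero(m); print('top row',ys.min(),[ (xs[ys==r].min(),xs[ys==r].max()) for r in(180,200,220,240,260)])
    print([(p.round(1).tolist(),a) for p,a in blobs(q,(0,0,110),(179,60,255),np.array((316,180)),16)])
plan([542.3,350,330],np.radians(66.1-180)); print(d['mount'][0] if 0 else '')
E
```

```text
top row 162 [(np.int64(260), np.int64(371)), (np.int64(241), np.int64(390)), (np.int64(231), np.int64(400)), (np.int64(228), np.int64(404)), (np.int64(230), np.int64(402))]
[([315.5, 180.4], 238)]
top row 160 [(np.int64(259), np.int64(372)), (np.int64(242), np.int64(390)), (np.int64(232), np.int64(400)), (np.int64(228), np.int64(403)), (np.int64(230), np.int64(401))]
[([315.5, 178.5], 239)]
yawnow -145.26 delta cm [-35.075  62.009 -19.782] rot deg [ -0.16   0.08 -31.36] j6 est -0.66 clock 16.85
```

Call:
drive_tool:
  deltas:
    - [[0, 0, -2], [0, 0, 0]]
    - [[0, 0, -4], [0, 0, 0]]
    - [[0, 0, -4], [0, 0, 0]]
    - [[0, 0, -4], [0, 0, 0]]
    - [[0, 0, -4], [0, 0, 0]]
    - [[0, 0, -2.3], [0, 0, 0]]
    - [[0, 0, 0], [0, 0, 0]]

```text
clock: 17.55
position: [608.2, -359.9, 337.7]
ee_rot: [-0.299, 0.954, -0.002, 0.002]
contact_force: [0.1, -1.2, -0.6]
gripper_width: 12.9
grasp_force: 60.5
```

Call:
drive_tool:
  deltas:
    - [[-1, 1.8, 0], [0, 0, 0]]
    - [[-1.8, 3.2, 0], [0, 0, 0]]
    - [[-1.8, 3.2, 0], [0, 0, 0]]
    - [[-1.8, 3.2, 0], [0, 0, 0]]
    - [[-1.8, 3.2, 0], [0, 0, 0]]
    - [[-1.8, 3.2, 0], [0, 0, 0]]
    - [[-1.8, 3.2, 0], [0, 0, 0]]
    - [[-1.8, 3.2, 0], [0, 0, 0]]
    - [[-1.8, 3.2, 0], [0, 0, 0]]
    - [[-1.8, 3.2, 0], [0, 0, 0]]
    - [[-1.8, 3.2, 0], [0, 0, 0]]
    - [[-1.8, 3.2, 0], [0, 0, 0]]

```text
clock: 18.75
position: [566.0, 64.6, 331.3]
ee_rot: [-0.298, 0.954, 0.0, -0.003]
contact_force: [0.1, 0.7, -1.1]
gripper_width: 12.8
grasp_force: 60.4
```

Call:
drive_tool:
  deltas:
    - [[-1.8, 3.2, 0], [0, 0, 0]]
    - [[-1.8, 3.2, 0], [0, 0, 0]]
    - [[-1.8, 3.2, 0], [0, 0, 0]]
    - [[-1.8, 3.2, 0], [0, 0, 0]]
    - [[-1.8, 3.2, 0], [0, 0, 0]]
    - [[-1.8, 3.2, 0], [0, 0, 0]]
    - [[-1.8, 3.2, 0], [0, 0, 0]]
    - [[-1, 1.8, 0], [0, 0, 0]]
    - [[0, 0, 0], [0, 0, 0]]

```text
clock: 19.65
position: [540.1, 341.7, 330.8]
ee_rot: [-0.3, 0.954, -0.001, -0.003]
contact_force: [0.7, 0.1, -1.9]
gripper_width: 12.6
grasp_force: 60.4
```

Call:
drive_tool:
  deltas:
    - [[0, 0, 0], [0, 0, -6]]
    - [[0, 0, 0], [0, 0, -6]]
    - [[0, 0, 0], [0, 0, -6]]
    - [[0, 0, 0], [0, 0, -6]]
    - [[0, 0, 0], [0, 0, -6]]
    - [[0, 0, 0], [0, 0, -1.5]]
    - [[0, 0, 0], [0, 0, 0]]
    - [[0, 0, 0], [0, 0, 0]]

```text
clock: 20.45
position: [541.2, 338.9, 333.9]
ee_rot: [-0.546, 0.838, -0.0, -0.0]
contact_force: [0.3, -0.3, -1.1]
gripper_width: 12.3
grasp_force: 60.4
```

```bash
python3 - <<'E'
from h import *
plan([542.5,351,290],np.radians(66.1-180)); plan([542.5,351,290],np.radians(66.1-180))
d=cam('wrist'); save(d,'w8.png'); S=cam('scene');save(S,'s8.png')
# socket centre from top view: white rim ticks & orange
T=cam('top'); save(T,'t8.png')
E
```

```text
yawnow -113.87 delta cm [-1.157  0.37   4.389] rot deg [ 0.02 -0.04  0.03] j6 est -1.23 clock 20.45
yawnow -113.87 delta cm [-1.157  0.37   4.389] rot deg [ 0.02 -0.04  0.03] j6 est -1.23 clock 20.45
```

Call:
drive_tool:
  deltas:
    - [[-0.6, 0.2, 0], [0, 0, 0]]
    - [[-0.56, 0.17, 0], [0, 0, 0]]
    - [[0, 0, 1.5], [0, 0, 0]]
    - [[0, 0, 2], [0, 0, 0]]
    - [[0, 0, 2], [0, 0, 0]]
    - [[0, 0, 2], [0, 0, 0]]
    - [[0, 0, 1], [0, 0, 0]]
    - [[0, 0, 0.5], [0, 0, 0]]
    - [[0, 0, 0], [0, 0, 0]]
    - [[0, 0, 0], [0, 0, 0]]

```text
clock: 21.6
position: [543.0, 352.0, 245.4]
ee_rot: [-0.547, 0.837, -0.0, 0.001]
contact_force: [-0.3, -0.1, -1.3]
gripper_width: 12.3
grasp_force: 60.4
```

```bash
python3 - <<'E'
from h import *
plan([542.5,351,218],np.radians(66.1-180)); 
d=cam('wrist'); S=cam('scene')
a=d['img'][120:360,200:440]; p=proj(S,[542,350,215]).astype(int); b=S['img'][p[1]-45:p[1]+45,p[0]-45:p[0]+45]
c=np.hstack([cv2.resize(a,(400,400),interpolation=2),cv2.resize(b,(400,400),interpolation=2)]); cv2.imwrite('pics/m9.png',c[:,:,::-1])
E
```

```text
yawnow -113.74 delta cm [0.12  0.011 2.742] rot deg [-0.06  0.1   0.16] j6 est -1.24 clock 21.6
```

View pics/m9.png

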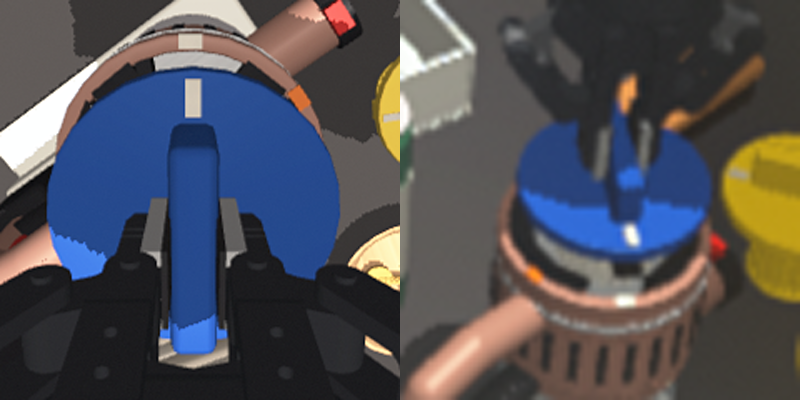

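Call:
drive_tool:
  deltas:
    - [[0.1, 0, 0.4], [0, 0, 0]]
    - [[0, 0, 0.4], [0, 0, 0]]
    - [[0, 0, 0.4], [0, 0, 0]]
    - [[0, 0, 0.3], [0, 0, 0]]
    - [[0, 0, 0], [0, 0, 0]]

```text
clock: 22.2
position: [541.9, 350.4, 228.5]
ee_rot: [-0.546, 0.838, -0.0, -0.001]
contact_force: [-0.2, -0.4, -1.3]
gripper_width: 12.3
grasp_force: 60.4
```

Call:
drive_tool:
  deltas:
    - [[0, 0, 0.3], [0, 0, 0]]
    - [[0, 0, 0.2], [0, 0, 0]]
    - [[0, 0, 0.2], [0, 0, 0]]
    - [[0, 0, 0], [0, 0, 0]]

```text
clock: 22.6
position: [542.0, 350.6, 221.9]
ee_rot: [-0.546, 0.838, -0.0, -0.0]
contact_force: [-0.1, -0.5, -1.3]
gripper_width: 12.7
grasp_force: 60.4
```

Call:
drive_tool:
  deltas:
    - [[0, 0, 0.2], [0, 0, 0]]
    - [[0, 0, 0.1], [0, 0, 0]]
    - [[0, 0, 0], [0, 0, 0]]

```text
clock: 22.9
position: [542.1, 350.6, 219.1]
ee_rot: [-0.546, 0.838, -0.0, -0.0]
contact_force: [-0.1, 0.1, -0.8]
gripper_width: 12.7
grasp_force: 60.4
```

Call:
drive_tool:
  deltas:
    - [[0, 0, 0.1], [0, 0, 0]]
    - [[0, 0, 0], [0, 0, 0]]

```text
clock: 23.1
position: [542.1, 350.7, 218.2]
ee_rot: [-0.546, 0.838, 0.0, -0.0]
contact_force: [0.3, 0.0, -0.9]
gripper_width: 12.9
grasp_force: 60.4
```

Call:
drive_tool:
  deltas:
    - [[0, 0, 0.05], [0, 0, 0]]
    - [[0, 0, 0], [0, 0, 0]]

```text
clock: 23.3
position: [542.1, 350.6, 217.8]
ee_rot: [-0.546, 0.838, -0.0, -0.0]
contact_force: [0.6, -0.4, -1.3]
gripper_width: 12.8
grasp_force: 60.4
```

Call:
drive_tool:
  deltas:
    - [[0, 0, 0.05], [0, 0, 0]]
    - [[0, 0, 0], [0, 0, 0]]

```text
clock: 23.5
position: [542.2, 350.7, 217.6]
ee_rot: [-0.546, 0.837, -0.0, 0.0]
contact_force: [-0.2, -0.8, -0.1]
gripper_width: 12.7
grasp_force: 60.5
```

Call:
drive_tool:
  deltas:
    - [[0, 0, 0.05], [0, 0, 0]]
    - [[0, 0, 0], [0, 0, 0]]

```text
clock: 23.7
position: [542.2, 350.7, 217.6]
ee_rot: [-0.546, 0.837, -0.0, 0.0]
contact_force: [-1.4, -0.7, 3.1]
gripper_width: 12.5
grasp_force: 60.9
```

Call:
drive_tool:
  deltas:
    - [[0, 0, 0], [0, 0, 5]]
    - [[0, 0, 0], [0, 0, 5]]
    - [[0, 0, 0], [0, 0, 5]]
    - [[0, 0, 0], [0, 0, 5]]
    - [[0, 0, 0], [0, 0, 5]]
    - [[0, 0, 0], [0, 0, 5]]
    - [[0, 0, 0], [0, 0, 5]]
    - [[0, 0, 0], [0, 0, 5]]
    - [[0, 0, 0], [0, 0, 5]]
    - [[0, 0, 0], [0, 0, 5]]
    - [[0, 0, 0], [0, 0, 0]]

```text
clock: 24.8
position: [542.5, 351.0, 217.6]
ee_rot: [-0.141, 0.99, 0.0, 0.001]
contact_force: [-0.9, -0.7, 2.6]
gripper_width: 12.6
grasp_force: 60.9
```

Call:
drive_tool:
  deltas:
    - [[0, 0, 0], [0, 0, 1.5]]
    - [[0, 0, 0], [0, 0, 1.5]]
    - [[0, 0, 0], [0, 0, 1]]
    - [[0, 0, 0], [0, 0, 1]]
    - [[0, 0, 0], [0, 0, 0]]

```text
clock: 25.3
position: [542.5, 351.0, 217.6]
ee_rot: [-0.098, 0.995, 0.0, 0.001]
contact_force: [-0.8, -0.5, 6.3]
gripper_width: 12.8
grasp_force: 61.3
```

```bash
python3 - <<'E'
from h import *
plan([542.5,351,218],np.radians(12.1-180)); print(arm.read_state()['wrist_torque'],arm.read_state()['contact_force'])
d=cam('wrist'); print('orange',blobs(d,(8,150,120),(22,255,255),np.array((316,155)),60),'white',blobs(d,(0,0,110),(179,60,255),np.array((316,180)),20))
E
```

```text
yawnow -168.78 delta cm [ 0.002  0.003 -0.045] rot deg [ 0.03  0.09 -0.88] j6 est -2.2 clock 25.3
[0.04553757 0.23691908 0.00979289] [-0.79912188 -0.54933752  6.25484315]
orange [(array([312. , 153.5]), 170)] white [(array([315.46218487, 178.5       ]), 238)]
```

Call:
drive_tool:
  deltas:
    - [[0, 0, 0], [0, 0, 1]]
    - [[0, 0, 0], [0, 0, 1]]
    - [[0, 0, 0], [0, 0, 0.8]]
    - [[0, 0, 0], [0, 0, 0]]

```text
clock: 25.75
position: [542.6, 350.9, 217.5]
ee_rot: [-0.074, 0.997, 0.0, 0.001]
contact_force: [0.0, 0.6, 4.6]
gripper_width: 12.5
grasp_force: 61.3
```

```bash
python3 - <<'E'
from h import *
plan([542.5,351,218],np.radians(12.1-180)); print(arm.read_state()['wrist_torque'],arm.read_state()['contact_force'])
E
```

```text
yawnow -171.56 delta cm [ 0.005  0.014 -0.047] rot deg [ 0.02  0.09 -3.66] j6 est -2.25 clock 25.75
[0.03471854 0.15514673 0.08745863] [2.43526832e-03 6.03574108e-01 4.63865333e+00]
```

One more degree to confirm the stop.

Call:
drive_tool:
  deltas:
    - [[0, 0, 0], [0, 0, 0.8]]
    - [[0, 0, 0], [0, 0, 0.8]]
    - [[0, 0, 0], [0, 0, 0]]

```text
clock: 26.05
position: [542.5, 350.0, 217.6]
ee_rot: [-0.06, 0.998, -0.001, 0.0]
contact_force: [-0.3, -3.3, 5.9]
gripper_width: 12.7
grasp_force: 61.5
```

```bash
python3 - <<'E'
from h import *
plan([542.5,351,218],np.radians(12.1-180)); print(arm.read_state()['wrist_torque'],arm.read_state()['contact_force'])
E
```

```text
yawnow -173.14 delta cm [-0.013  0.1   -0.042] rot deg [-0.07  0.04 -5.24] j6 est -2.28 clock 26.05
[-0.5263336   0.14889734  0.33095616] [-0.33496972 -3.32219823  5.93888678]
```

Call:
drive_tool:
  deltas:
    - [[0, 0, -0.05], [0, 0, -0.8]]
    - [[0, 0, 0], [0, 0, 0]]

```text
clock: 26.25
position: [542.6, 350.1, 217.6]
ee_rot: [-0.066, 0.998, -0.0, 0.0]
contact_force: [-0.3, -3.2, 4.0]
gripper_width: 12.4
grasp_force: 61.2
```

Call:
drive_tool:
  deltas:
    - [[0, 0, 0], [0, 0, 0]]
    - [[0, 0, 0], [0, 0, 0]]
    - [[0, 0, 0], [0, 0, 0]]
    - [[0, 0, 0], [0, 0, 0]]
    - [[0, 0, 0], [0, 0, 0]]
  claw: 6

```text
clock: 26.75
position: [542.0, 350.8, 216.9]
ee_rot: [-0.067, 0.998, -0.0, -0.0]
contact_force: [0.2, 0.3, 0.1]
gripper_width: 59.9
grasp_force: 0.0
```

Call:
drive_tool:
  deltas:
    - [[0, 0, -1], [0, 0, 0]]
    - [[0, 0, -2], [0, 0, 0]]
    - [[0, 0, -3], [0, 0, 0]]
    - [[0, 0, -3], [0, 0, 0]]
    - [[0, 0, -2], [0, 0, 0]]
    - [[0, 0, 0], [0, 0, 0]]
    - [[0, 0, 0], [0, 0, 0]]

```text
clock: 27.45
position: [541.9, 350.7, 327.8]
ee_rot: [-0.067, 0.998, 0.001, 0.0]
contact_force: [0.3, -0.4, -0.2]
gripper_width: 59.9
grasp_force: 0.0
```

```bash
python3 - <<'E'
from h import *
d=cam('wrist'); S=cam('scene'); 
g=proj(d,[542,350,210]);e,_=blue(d,g,64);c=onz(d,*e[0],210);print(c,e)
for nm,lo,hi,z in(('orange',(8,150,120),(22,255,255),200),('white',(0,0,120),(179,60,255),210)):
    for p,a in blobs(d,lo,hi,np.array(e[0]),64):
        q=onz(d,*p,z); v=q-[542.4,350.2,z]; print(nm,p.round(1),a,'r',np.hypot(*v[:2]).round(1),'ang',np.degrees(np.arctan2(v[1],v[0])).round(1))
a=cv2.resize(d['img'],(512,320)); b=cv2.resize(S['img'][150:350,220:440],(288,262))
c=np.zeros((320,800,3),np.uint8); c[:,:512]=a; c[:262,512:]=b; cv2.imwrite('pics/m10.png',c[:,:,::-1])
E
```

```text
[539.98991307 350.03334601 210.        ] ((314.81402587890625, 196.2875518798828), (103.31684112548828, 106.1333999633789), 92.55339813232422)
orange [309.8 140.7] 62 r 52.5 ang -167.6
orange [318.4 249.4] 15 r 56.1 ang 11.4
white [314.5 154.9] 87 r 40.5 ang -172.2
white [266.1 168.5] 57 r 52.2 ang -115.3
white [368. 193.] 3 r 49.7 ang 104.0
white [361.5 224.9] 37 r 51.6 ang 67.6
white [348.5 247. ] 376 r 58.9 ang 41.6
white [294.1 252.2] 286 r 57.9 ang -12.8
white [315. 245.] 15 r 46.6 ang 7.9
```

```bash
python3 -c "
from bench import arm
print(arm.job_done())"
```

```text
the job is handed in; nothing more can be done
None
```

I've handed the job in at about 27.6 s: the used filter was seen standing upright in the tub after release, and the fresh one is seated and turned to its clockwise stop, about 4° past locked. I went one over the picture limit, viewing 11 instead of 10, and the job call returned no verdict.

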